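# Set the rail brake clearance with the gauge

### The arm

A 6-joint arm with a two-finger parallel gripper is mounted at the origin on the work surface. World frame = base frame: x ahead of the robot, y to its left, z up, the work surface at z = 0. Lengths are in mm, angles in rad, forces in N, time in s.
With the tool pointing down it reaches from about 350 to 875 mm from the base axis. Payload 4.2 kg.
Tool frame: the origin (TCP) lies between the finger pads; the fingertips stand 25 mm ahead of it and the grasp point (between the pads) lies 6 mm ahead of it; z points along the fingers, y is the line along which they close (so a half turn about z gives the same grasp; the last joint's range is limited). The gripper opens to 85 mm and grips with 20 to 120 N. Pads are 22 mm wide; open, the fingers measure 114 mm over their backs; the gripper's body (76 mm by 85 mm) begins 54 mm behind the grasp point. The pads swing forward as they close: fully open they stand 13 mm farther back than shut.
Start: joints at [1.373, 0.385, 0.008, 0, -1.194, -0.259], TCP at [275.64, 560.912, 256.312] pointing down, gripper open.
Joint ranges: [-3.14, 3.14], [-1.21, 2.06], [-1.07, 1.41], [-3.16, 2.05], [-2.99, -0.16], [-3.1, 3.1]. Speed limits (rad/s): [2.79, 2.79, 3.14, 3.14, 3.14, 3.14].

### API

Orientations are given as a unit quaternion [x, y, z, w].
In Python, from bench import read_state, get_image, job_done gives the robot as it stands.
- The arm moves only by the tool play_rows, never from a script. Its argument "series" is a list of rows, each a list of 6 numbers: the shift along the world's x, y, z in mm, then the turn, a rotation vector about the world's x, y, z in units of 6 degrees (1.0 is 6 degrees). A call has 1 to 20 rows; each row shifts and turns the commanded pose from where the row before left it; what a row does not reach is not made up. A row lasts 1/12 s, in which the tool goes at most 41.7 mm and 7.16 degrees, less where a joint would pass 70% of its speed; a pose out of reach is approached as far as the arm can. A call is refused whole if a number of a shift passes 41.7 or a number of a turn 1, either way. A call with a gripper value outside its range is refused whole. "gripper" is the opening, from 0 (shut) to 1 (fully open), set as the call begins (left out, the last holds). The fingers move at their own pace and stop on an object; the grip force is fixed at half the most. Time passes only in rows, so rows that do not move let the fingers close. It gives the time, the measured TCP pose, the force, the opening and the grip force at its end, in the units of the state.
- read_state(): the state, without advancing time (a new reading comes with each control period).
- get_image(name): name is "scene" or "top"; returns a dict with "image" (384x512x3 uint8, red, green, blue), "fx", "fy", "cx", "cy" (pixels), "eye" and "rotation" of the camera in the world. Camera axes: x right, y down, z forward; pixel columns grow to the right and rows downward; lengths in mm; the calibration is good to about 2 mm. A picture is of the moment at which its call begins. There is no depth.
- job_done(): hands the job in; it is judged then, once.
The state is a dict: "clock": time; "joints": joint angles; "joint_vel": joint speeds; "joint_efforts": joint torques, N m; "position": TCP position; "ee_rot": TCP orientation; "contact_force": force on the tool from outside, world axes, zero at the start; "wrist_torque": the same for the moment, N m; "gripper_width": finger opening in mm; "grasp_force": force on a finger pad.
Only numpy, scipy, OpenCV 4.12 (cv2) and the standard library are available. Lean on these libraries where they do the work, as an engineer would, in place of code of your own. Each camera call takes 0.05 s, during which the arm holds its last target. There are 200 camera calls.

### The job

Set the rail brake's shoe clearance: draw the gauge out from under the rack by its blade, lay it on the planks, take it again by its handle and slide it flat along the rail until its blade is well under the shoe. Then turn the adjusting screw down until the gauge just drags, held lightly by the shoe but still able to be slid, neither loose nor jammed, and leave it there. Leave the other parts on the bench where they are.

Things in the scene. Friction and masses are not known exactly. Their poses are not given: they have to be found in the camera images.
- brake: Rail brake bolted to the bench: grey cast C-frame on a 370 x 100 x 10 mm base plate. Origin: bench level under the screw axis and the shoe's middle. +x runs along the rail from its open end toward the frame's post, z up. Post at x = +73 to +108; the arm above, 60 wide, reaches from it to x = -32 at 117 to 135 mm high. The rail from x = -240 to -32 is open from above.
- rail_mid (a point): Point over the rail's centre line, 110 mm before the screw axis (brake x = -110), 45 mm above the bench; the gauge's handle middle belongs about here. The steel rail is straight along brake x from -240 to +50, its flat top 36 mm wide, nominally 45 mm above the bench; wear and packing put it up to 2 mm lower or higher, not reported: find it by touch.
- shoe: Brake shoe: dark steel block 60 (along the rail) x 42 x 18 mm hanging from the screw over the rail. Origin: centre of its flat underside, 63 mm above the bench at screw angle 0, coming down 2.0 mm per rad of screw. It is sprung (10 N per mm, 6 mm travel): on meeting the gauge it presses about 3 N with preload and weight, then 20 N more per further rad of screw.
- screw (a joint): Angle of the adjusting screw, rad, 0 to 8; grows (shoe comes down) turning clockwise seen from above. Starts between 2.7 and 3.3. At 0 the bar handle lies along the brake's x axis. Stays where it is left (friction 0.12 N m, which hides the shoe's pressure: feel the drag at the gauge instead).
- screw_grip (a point): Point on the vertical screw axis at mid bar, 166 mm above the bench at every angle. The bar handle on top of the screw is 64 mm long, 11 mm wide and 26 mm tall, from 151 to 177 mm above the bench; this point's x axis is the bar's long axis and turns with the screw.
- gauge: Clearance gauge, loose, 0.22 kg: wooden handle 80 x 20 x 30 mm (x = -40 to +40), flat steel blade 24 wide, 8 thick, from x = 40 to the tip at x = 150, one flat underside. Origin: underside, middle of handle; +x toward the tip. Starts flat on the bench, handle under the rack. On the rail it slides with 1 to 2 N; when the shoe just drags, with 3 to 14 N; much more is jammed.
- gauge_tip (a point): Middle of the blade's end, on the gauge at x = 150, z = 4 mm.
- rack: Low galvanized sheet rack, fixed: top plate 130 (x) x 220 (y) mm, underside 52 and top 56 mm above the bench, on four thin corner legs. Origin: bench level under the plate's centre; its open front edge is at x = -65. The gauge lies under it, blade pointing about along the rack's -x, the outer 70 to 100 mm of the blade in front of that edge.
- pillow_block: Worn pillow block bearing, loose, 130 x 36 x 75 mm. Leave alone. Origin: centre of underside.
- bearing_cap: Cracked cast iron bearing cap, loose arch 120 x 40 x 47 mm. Leave alone. Origin: centre of underside.
- split_collar: Bent steel split collar, loose C-ring about 65 mm across, 16 mm high. Leave alone. Origin: centre of underside.
- tin_cup: White enamel tin cup, loose, 80 mm across, 75 mm high, with a handle. Leave alone. Origin: centre of underside.
Not all that is in view belongs to the job. Several things look just like the gauge: the one meant starts farthest to the robot's left.

How it is judged (in metres and radians):
On the way, in this order (a step that is already met when the one before it is completed fails the run):
1. the gauge lies flat on the planks, let go, with the middle of its handle at least 20 mm out in front of the rack's edge (x of gauge in the frame of rack below -0.085 m and height (world z) of gauge below 0.006 m and angle between gauge's own z axis and vertical below 0.08 rad and contact force between the fingers and gauge below 0.1 N), for 0.2 s.
2. the gauge lies flat along the rail with its blade under the shoe, let go (x of gauge_tip in the frame of brake above 0.01 m and y of gauge_tip in the frame of brake between -0.012 and 0.012 m and angle between the x axis of gauge and the x axis of brake, either way round below 0.12 rad and angle between gauge's own z axis and vertical below 0.06 rad and contact force between the fingers and gauge below 0.1 N), for 0.2 s.
At the end, for the whole second after the job is handed in: The gauge lies at rest flat along the rail (within 0.12 rad, tilt under 0.06 rad), its tip at least 10 mm past the middle of the shoe and within 12 mm of the rail's centre line, pressed by the shoe with more than 1 N and less than 13 N; the screw is still (x of gauge_tip in the frame of brake above 0.01 m and y of gauge_tip in the frame of brake between -0.012 and 0.012 m and angle between the x axis of gauge and the x axis of brake, either way round below 0.12 rad and angle between gauge's own z axis and vertical below 0.06 rad and contact force between gauge and shoe between 1 and 13 N and linear speed of gauge below 0.02 m/s and velocity of joint screw between -0.05 and 0.05 rad/s); the robot touches nothing.
It fails at once if pillow block moved more than 30 mm (distance of pillow_block from where it was at the start of the episode above 0.03 m).
It fails at once if bearing cap moved more than 30 mm (distance of bearing_cap from where it was at the start of the episode above 0.03 m).
It fails at once if split collar moved more than 30 mm (distance of split_collar from where it was at the start of the episode above 0.03 m).
It fails at once if tin cup moved more than 30 mm (distance of tin_cup from where it was at the start of the episode above 0.03 m).
It also fails if it takes over 72 s, if anything falls off the work surface, if the arm or the gripper's body presses on something with over 40 N, if the wrist force passes 120 N, or if a joint passes its speed limit or range.

## Working session

There is one attempt and no reset: what is moved stays moved. The work goes in short steps, Python scripts to look and compute and a tool call to move; the robot and the scene stay as the last step left them, time stands still between calls to the robot, and variables do not carry over. Pictures are saved under pics/ and viewed, at most 10 in all, crops included, and the job is handed in when it is done.

Besides the shell and the picture viewer there is one more tool, called after "Emit:" as a command line: name --pt "numbers of a row" for each row, then --argument value for the rest. play_rows: Moves the arm, as the interface text tells. Its arguments: {"type":"object","properties":{"series":{"type":"array","items":{"type":"array","items":{"type":"number"}}},"gripper":{"type":"number"}},"required":["series"]}

```bash
mkdir -p pics
cat > h.py <<'E'
import numpy as np,cv2
from bench import read_state,get_image,job_done
def ray(c,u,v):
    d=np.array(c["rotation"])@np.array([(u-c["cx"])/c["fx"],(v-c["cy"])/c["fy"],1.]);return np.array(c["eye"]),d/np.linalg.norm(d)
def onz(c,u,v,z):
    e,d=ray(c,u,v);return (e+d*(z-e[2])/d[2]).round(1)
def proj(c,p):
    q=np.array(c["rotation"]).T@(np.array(p,float)-np.array(c["eye"]));return (np.array([c["cx"]+c["fx"]*q[0]/q[2],c["cy"]+c["fy"]*q[1]/q[2]])).round(1)
def tri(c1,a,c2,b):
    e1,d1=ray(c1,*a);e2,d2=ray(c2,*b);s=np.linalg.lstsq(np.stack([d1,-d2],1),e2-e1,rcond=None)[0]
    p=e1+s[0]*d1;q=e2+s[1]*d2;return ((p+q)/2).round(1),np.linalg.norm(p-q).round(1)
E
python3 - <<'E'
from h import *
import pickle
C={}
for n in("top","scene"):
    c=C[n]=get_image(n);cv2.imwrite(f"pics/{n}0.png",cv2.resize(c["image"][:,:,::-1],(800,600),interpolation=cv2.INTER_CUBIC));print(n,c["eye"],np.array(c["rotation"]).round(2).tolist(),c["fx"],c["cx"],c["cy"])
pickle.dump(C,open("c0.pkl","wb"));print(read_state())
E
```

```text
top [ 303.56649748  -41.33311137 1296.16062758] [-0.7, 0.71, -0.06, 0.07] 359.0991331807588 258.41582336158666 197.71383738947958
scene [1532.49132055  133.47140645  969.72791144] [0.58, 0.69, -0.33, -0.28] 426.1217249808267 255.36319628655428 187.46225666732155
{'clock': 0.1, 'joints': array([ 1.37262848e+00,  3.85484338e-01,  6.75374762e-03, -4.51515561e-04,
       -1.19402436e+00, -2.58578241e-01]), 'joint_vel': array([-0.00070063, -0.00195553,  0.00358532,  0.00169611, -0.0008228 ,
       -0.00123441]), 'joint_efforts': array([-5.17190547e-04, -3.93317664e+01,  1.88931352e+01,  4.19792667e+00,
       -2.55170911e-03,  5.93693500e-06]), 'position': array([275.42358188, 560.50119626, 255.32224082]), 'ee_rot': array([ 9.74016673e-01, -2.26474098e-01, -1.80169460e-04,  9.85204125e-04]), 'contact_force': array([ 0.77666151,  0.34983361, -0.31143406]), 'wrist_torque': array([ 0.01522983,  0.00601537, -0.00754629]), 'grasp_force': 0.0, 'gripper_width': 85.2583046276617}
```

View pics/top0.png

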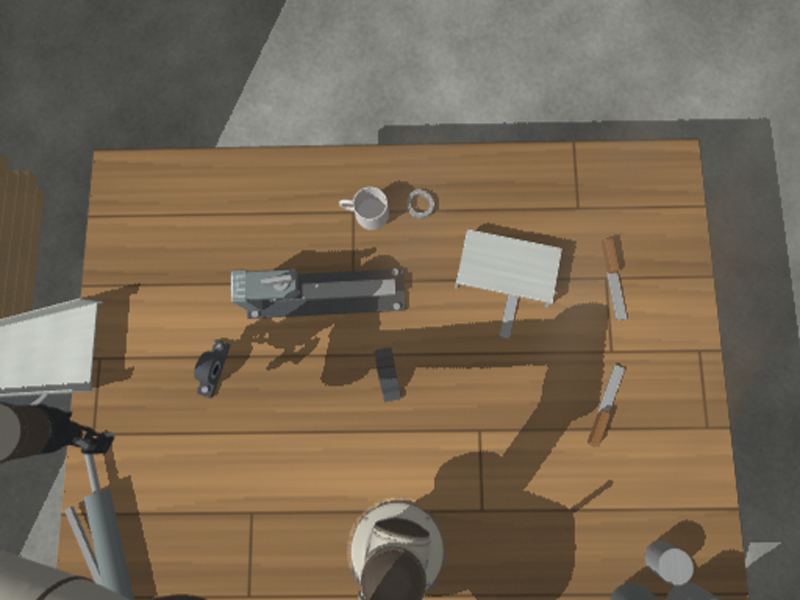

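View pics/scene0.png

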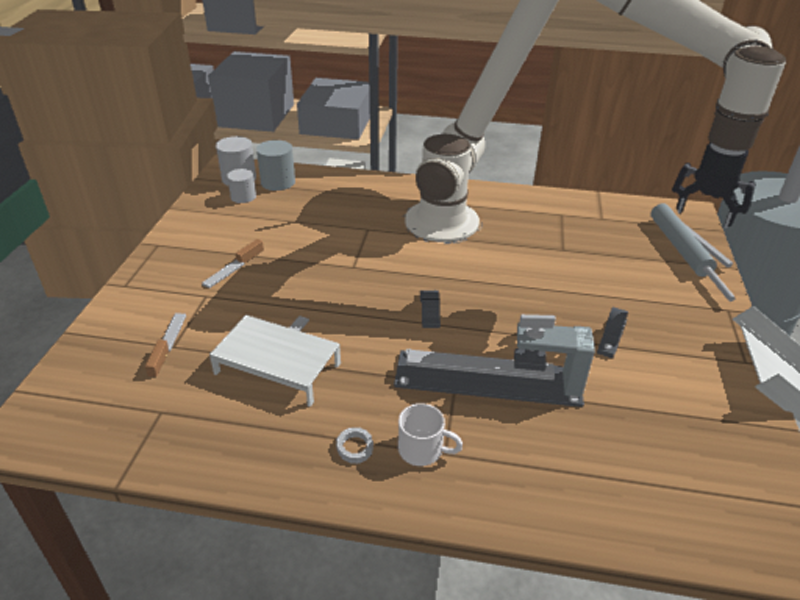

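The top view shows the brake, with its open rail end at about (395,288) and its post at (245,288). The rack is at (510,265), with a blade sticking out toward the robot at (510,315). There are three gauge candidates in the top picture: the blade under the rack (510,315), one at (614,278) and one at (607,405). Left is +y, which is left in the image, so the rack one is meant; it also fits the "under the rack" description. I'll confirm with an enlarged crop.

Run:
```python
import pickle;from h import *
C=pickle.load(open("c0.pkl","rb"))
t=C["top"]["image"][140:222,140:366,::-1];s=C["scene"]["image"][195:270,130:410,::-1]
a=cv2.resize(t,None,fx=3.5,fy=3.5,interpolation=cv2.INTER_CUBIC);b=cv2.resize(s,None,fx=2.8,fy=2.8,interpolation=cv2.INTER_CUBIC)
o=np.zeros((a.shape[0]+b.shape[0]+10,800,3),np.uint8);o[:a.shape[0],:a.shape[1]]=a;o[a.shape[0]+10:,:b.shape[1]]=b
print(a.shape,b.shape);cv2.imwrite("pics/crop1.png",o)
```

```text
(287, 791, 3) (210, 784, 3)
```

View pics/crop1.png

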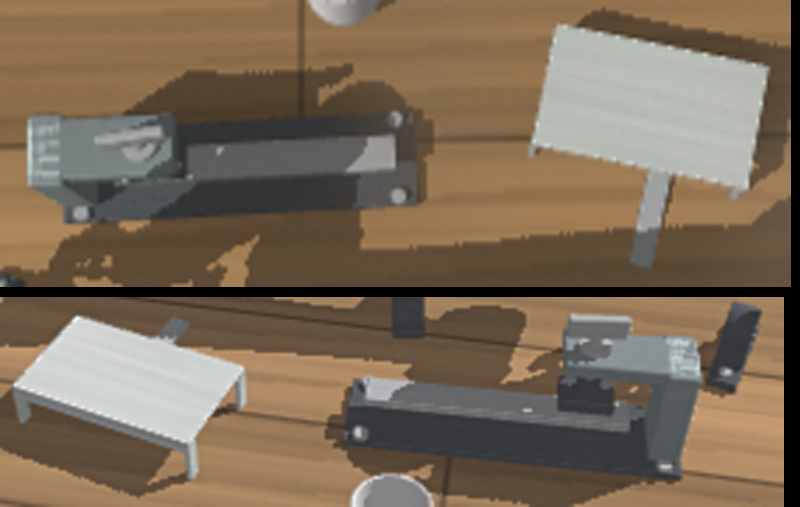

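Run:
```python
import pickle;from h import *
C=pickle.load(open("c0.pkl","rb"));T,S=C["top"],C["scene"]
t=lambda x,y:(140+x/3.5-.36,140+y/3.5-.36)
s=lambda x,y:(130+x/2.8-.32,195+(y-297)/2.8-.32)
P={}
for n,a,b in[("rackFL",(535,148),(245,368)),("rackFR",(747,188),(78,317)),("rackBL",(555,25),(190,442)),("rackBR",(768,66),(14,383)),("railfar",(395,170),(370,378)),("railnear",(395,136),(356,400))]:
    print(n,tri(T,t(*a),S,s(*b)),onz(T,*t(*a),56 if 'rack' in n else 45))
for n,a,z in[("tipL",(631,262),8),("tipR",(652,267),8),("rtL",(645,171),8),("rtR",(672,174),8),("rail1",(393,136),45),("rail2",(395,170),45),("rail3",(187,148),45),("rail4",(187,181),45),("bar1",(97,137),177),("bar2",(165,127),177),("base1",(416,205),10),("base2",(412,112),10)]:
    print(n,onz(T,*t(*a),z))
for n,a,z in[("tip",(178,318),8),("tip",(190,322),8),("bolt",(665,467),12)]: print(n,onz(S,*s(*a),z))
for n,a in [("bar",(570,317)),("bar",(631,317))]: print(n,onz(S,*s(*a),177))
# bar mask: bright pixels in the top view near bar
for nm,c,box in(("top",T,(165,170,190,192)),("scene",S,(328,198,362,212))):
    x0,y0,x1,y1=box;g=cv2.cvtColor(c["image"],cv2.COLOR_RGB2GRAY)[y0:y1,x0:x1];print(nm);print(g)
```

```text
Traceback (most recent call last):
  File "h.py", line 10, in tri
    e1,d1=ray(c1,*a);e2,d2=ray(c2,*b);s=np.linalg.lstsq(np.stack([d1,-d2],1),e2-e1,rcond=None)[0]
          ~~~^^^^^^^
  File "h.py", line 4, in ray
    d=np.array(c["rotation"])@np.array([(u-c["cx"])/c["fx"],(v-c["cy"])/c["fy"],1.]);return np.array(c["eye"]),d/np.linalg.norm(d)
      ~~~~~~~~~~~~~~~~~~~~~~~^~~~~~~~~~~~~~~~~~~~~~~~~~~~~~~~~~~~~~~~~~~~~~~~~~~~~~~
ValueError: matmul: Input operand 1 has a mismatch in its core dimension 0, with gufunc signature (n?,k),(k,m?)->(n?,m?) (size 3 is different from 4)
```

```bash
sed -i 's/np.array(c\["rotation"\])/Rm(c)/g; 2a from scipy.spatial.transform import Rotation\ndef Rm(c): return Rotation.from_quat(c["rotation"]).as_matrix()' h.py
cat > m.py <<'E'
import pickle;from h import *
C=pickle.load(open("c0.pkl","rb"));T,S=C["top"],C["scene"]
t=lambda x,y:(140+x/3.5-.36,140+y/3.5-.36)
s=lambda x,y:(130+x/2.8-.32,195+(y-297)/2.8-.32)
for n,a,b in[("rackFL",(535,148),(245,368)),("rackFR",(747,188),(78,317)),("rackBL",(555,25),(190,442)),("rackBR",(768,66),(14,383)),("railfar",(395,170),(370,378)),("railnear",(395,136),(356,400)),("tipR",(652,267),(178,318))]:
    print(n,tri(T,t(*a),S,s(*b)),onz(T,*t(*a),56 if 'rack' in n else 45))
for n,a,z in[("tipL",(631,262),8),("tipR",(652,267),8),("rtL",(645,171),8),("rtR",(672,174),8),("rail1",(393,136),45),("rail2",(395,170),45),("rail3",(187,148),45),("rail4",(187,181),45),("bar1",(97,137),177),("bar2",(165,127),177),("base1",(416,205),10),("base2",(412,112),10)]:
    print(n,onz(T,*t(*a),z))
for n,a,z in[("tip",(178,318),8),("tip",(190,322),8),("bolt",(665,467),12)]: print(n,onz(S,*s(*a),z))
for n,a in [("bar",(570,317)),("bar",(631,317))]: print(n,onz(S,*s(*a),177))
for nm,c,box in(("top",T,(165,170,190,192)),("scene",S,(328,198,362,212))):
    x0,y0,x1,y1=box;g=cv2.cvtColor(c["image"],cv2.COLOR_RGB2GRAY)[y0:y1,x0:x1];print(nm);print('\n'.join(' '.join(map(str,r)) for r in g))
E
python3 m.py
```

```text
rackFL (array([ 577.4, -143.2,   50.5]), np.float64(5.0)) [ 576.7 -145.2   56. ]
rackFR (array([ 532.4, -354.5,   55. ]), np.float64(2.9)) [ 532.6 -355.7   56. ]
rackBL (array([ 704.9, -168.6,   57.3]), np.float64(1.2)) [ 705.5 -169.3   56. ]
rackBR (array([ 656.9, -381.7,   60.1]), np.float64(2.6)) [ 658.4 -384.2   56. ]
railfar (array([558.8,  -2.1,  41.9]), np.float64(2.7)) [558.4  -3.5  45. ]
railnear (array([595.2,  -7.1,  41.3]), np.float64(6.9)) [593.8  -3.8  45. ]
tipR (array([ 459.4, -261.3,    7.4]), np.float64(9.3)) [ 455.8 -259.4   45. ]
tipL [ 465.7 -244.5    8. ]
tipR [ 460.3 -265.9    8. ]
rtL [ 561. -263.    8.]
rtR [ 557.4 -290.9    8. ]
rail1 [593.8  -1.7  45. ]
rail2 [558.4  -3.5  45. ]
rail3 [584.5 208.9  45. ]
rail4 [550.1 208.2  45. ]
bar1 [566.4 265.5 177. ]
bar2 [574.9 203.1 177. ]
base1 [528.1 -23.9  10. ]
base2 [627.5 -20.8  10. ]
tip [ 460.2 -256.2    8. ]
tip [ 464.8 -239.6    8. ]
bolt [606.5 329.9  12. ]
bar [572.9 206.5 177. ]
bar [561.3 268.4 177. ]
top
116 115 116 116 115 116 115 117 116 116 116 117 112 82 68 68 69 69 69 68 69 68 70 69 68
115 115 114 
[... 3148 characters left out ...]
165 134 130 130 131 131 132
134 135 129 94 92 103 104 103 104 104 103 104 105 103 105 105 105 105 105 106 105 106 106 106 104 106 119 132 127 125 126 127 127 127
138 140 133 93 94 102 103 104 103 103 103 102 103 104 104 104 105 104 102 102 104 104 104 105 103 108 132 139 135 133 132 131 129 128
141 143 135 94 130 120 116 117 116 121 129 116 107 104 103 104 103 109 115 110 106 106 107 106 105 113 145 147 146 146 147 146 145 144
142 142 135 93 136 152 152 149 148 170 185 178 136 104 106 105 114 156 187 168 139 132 133 133 133 135 146 146 147 146 146 145 146 145
139 142 134 89 128 153 153 139 118 172 119 108 102 102 105 106 118 169 190 187 177 148 146 146 145 145 147 146 144 143 143 144 145 144
```

The crop confirms the blade coming out from under the rack (tip at crop ≈(642,265), about (463,-254) mm). The rail axis heading is about 92.4°, with the screw axis near (567,236). The bar is at ≈98–100°, so the screw is at ≈3.0 rad, which matches the text. I'm moving above the blade.

Emit:
play_rows --pt "10.5 -38.5 -5 0 0 0.11" --pt "10.5 -38.5 -5 0 0 0.11" --pt "10.5 -38.5 -5 0 0 0.11" --pt "10.5 -38.5 -5 0 0 0.11" --pt "10.5 -38.5 -5 0 0 0.11" --pt "10.5 -38.5 -5 0 0 0.11" --pt "10.5 -38.5 -5 0 0 0.11" --pt "10.5 -38.5 -5 0 0 0.11" --pt "10.5 -38.5 -5 0 0 0.11" --pt "10.5 -38.5 -5 0 0 0.11" --pt "10.5 -38.5 -5 0 0 0.11" --pt "10.5 -38.5 -5 0 0 0.11" --pt "10.5 -38.5 -5 0 0 0.11" --pt "10.5 -38.5 -5 0 0 0.11" --pt "10.5 -38.5 -5 0 0 0.11" --pt "10.5 -38.5 -5 0 0 0.11" --pt "10.5 -38.5 -5 0 0 0.11" --pt "10.5 -38.5 -5 0 0 0.11" --pt "10.5 -38.5 -5 0 0 0.11" --pt "10.5 -38.5 -5 0 0 0.11" --gripper 0.6

```text
clock: 1.77
position: [485.5, -211.2, 155.8]
ee_rot: [0.994, -0.113, -0.0, -0.0]
contact_force: [0.8, 1.7, 0.5]
gripper_width: 51.1
grasp_force: 0.0
```

Emit:
play_rows --pt "5.5 -17.5 -20" --pt "5.5 -17.5 -20" --pt "5.5 -17.5 -20" --pt "0 0 -20" --pt "0 0 -20" --pt "0 0 0"

```text
invalid input
```

Emit:
play_rows --pt "5.5 -17.5 -20 0 0 0" --pt "5.5 -17.5 -20 0 0 0" --pt "5.5 -17.5 -20 0 0 0" --pt "0 0 -20 0 0 0" --pt "0 0 -20 0 0 0" --pt "0 0 0 0 0 0"

```text
clock: 2.27
position: [498.9, -261.2, 51.9]
ee_rot: [0.993, -0.114, -0.005, -0.001]
contact_force: [-0.2, -0.2, -0.4]
gripper_width: 51.4
grasp_force: 0.0
```

Run:
```python
from h import *
t=get_image("top");s=get_image("scene");p=read_state()["position"];print(p,proj(t,p),proj(s,p))
def cr(c,k=(440,290)):
    u,v=map(int,proj(c,p));return cv2.resize(c["image"][v-50:v+50,u-65:u+65,::-1],(390,300),interpolation=cv2.INTER_CUBIC)
cv2.imwrite("pics/a1.png",np.hstack([cr(t),cr(s)]))
```

```text
[ 501.72152286 -261.59101054   55.79201322] [326.5 202.4] [187. 199.]
```

View pics/a1.png

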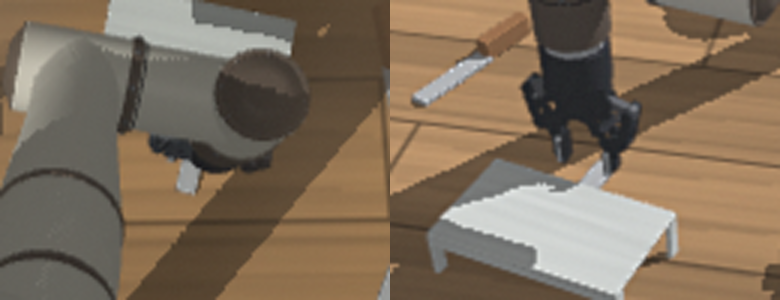

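The scene crop shows the fingers straddling the blade's ground line (blade at crop ~(597,175)), and the top crop shows the tip just ahead at (188,185). The grasp is well centred, so I'm going down.

Emit:
play_rows --pt "0 -1 -10 0 0 0" --pt "0 -1 -10 0 0 0" --pt "0 0 -7 0 0 0" --pt "0 0 0 0 0 0" --pt "0 0 0 0 0 0"

```text
clock: 2.78
position: [501.9, -263.5, 29.0]
ee_rot: [0.994, -0.113, -0.0, -0.0]
contact_force: [-0.0, -0.1, -0.6]
gripper_width: 51.3
grasp_force: 0.0
```

Emit:
play_rows --pt "0 0 0 0 0 0" --pt "0 0 0 0 0 0" --pt "0 0 0 0 0 0" --pt "0 0 0 0 0 0" --pt "0 0 0 0 0 0" --pt "0 0 0 0 0 0" --gripper 0

```text
clock: 3.28
position: [502.5, -263.6, 30.1]
ee_rot: [0.994, -0.113, 0.001, 0.0]
contact_force: [-1.0, 1.4, 5.8]
gripper_width: 21.1
grasp_force: 58.9
```

Emit:
play_rows --pt "-5 1.1 1 0 0 0" --pt "-10 2.3 0 0 0 0" --pt "-10 2.3 0 0 0 0" --pt "-10 2.3 0 0 0 0" --pt "-10 2.3 0 0 0 0" --pt "-10 2.3 0 0 0 0" --pt "-10 2.3 0 0 0 0" --pt "-10 2.3 0 0 0 0" --pt "-10 2.3 0 0 0 0" --pt "-10 2.3 0 0 0 0" --pt "-10 2.3 0 0 0 0" --pt "-8 1.8 0 0 0 0" --pt "-5 1.1 0 0 0 0" --pt "0 0 0 0 0 0"

```text
clock: 4.45
position: [382.1, -236.2, 30.2]
ee_rot: [0.994, -0.113, -0.001, -0.0]
contact_force: [-1.8, 0.3, -1.0]
gripper_width: 21.1
grasp_force: 58.8
```

Emit:
play_rows --pt "0 0 0 0 0 0" --pt "0 0 0 0 0 0" --pt "0 0 0 0 0 0" --pt "0 0 0 0 0 0" --pt "0 0 15 0 0 0" --pt "0 0 25 0 0 0" --pt "0 0 30 0 0 0" --pt "0 0 30 0 0 0" --gripper 0.6

```text
clock: 5.12
position: [383.8, -236.5, 131.1]
ee_rot: [0.994, -0.113, -0.001, -0.0]
contact_force: [1.8, -0.3, 0.2]
gripper_width: 51.0
grasp_force: 0.0
```

Run:
```python
from h import *
import pickle
t=get_image("top");s=get_image("scene");p=read_state()["position"];print(p)
pickle.dump((t,s),open("c1.pkl","wb"))
a=t["image"][150:260,260:400,::-1];b=s["image"][150:260,90:230,::-1]
cv2.imwrite("pics/a2.png",np.hstack([cv2.resize(x,(400,314),interpolation=cv2.INTER_CUBIC) for x in(a,b)]))
```

```text
[ 387.54027734 -237.53165691  134.85933917]
```

View pics/a2.png

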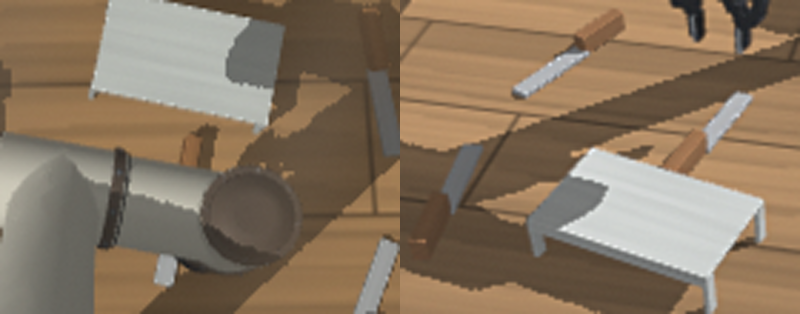

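Run:
```python
from h import *
import pickle
t,s=pickle.load(open("c1.pkl","rb"));k=400/140
T=lambda x,y,z:onz(t,260+x/k-.33,150+y/k-.33,z)
S=lambda x,y,z:onz(s,90+(x-400)/k-.33,150+y/k-.33,z)
print("tip top",T(155,284,8),T(172,286,8),"handle back",T(186,133,30),T(213,131,30))
print("tip scene",S(735,93,8),S(750,97,8),"handle front top",S(684,130,30),S(706,137,30))
# tail & handle mask (orange-brown) check in scene
hsv=cv2.cvtColor(s["image"],cv2.COLOR_RGB2HSV);print(hsv[198:214:2,186:202:2].tolist()[3])
```

```text
tip top [ 342.7 -218.2    8. ] [ 340.  -239.2    8. ] handle back [ 528.5 -261.    30. ] [ 530.5 -294.8   30. ]
tip scene [ 342.2 -238.7    8. ] [ 346.7 -217.8    8. ] handle front top [ 451.5 -271.9   30. ] [ 459.3 -242.2   30. ]
[[13, 123, 155], [13, 123, 162], [13, 125, 170], [13, 120, 138], [13, 120, 132], [14, 115, 157], [16, 107, 170], [15, 108, 170]]
```

The gauge is out. The tip is at (343,-228) by both views and the handle middle at about (490,-264), with rack x ≈ -125. I'm regripping it by the handle.

Emit:
play_rows --pt "25 -6.5 0 0 0 0" --pt "25 -6.5 0 0 0 0" --pt "25 -6.5 -10 0 0 0" --pt "27 -7 -20 0 0 0" --pt "0 0 -20 0 0 0" --pt "0 0 -20 0 0 0" --pt "0 0 -15 0 0 0" --pt "0 0 -13 0 0 0" --pt "0 0 0 0 0 0" --pt "0 0 0 0 0 0"

```text
clock: 6.05
position: [485.6, -263.0, 31.2]
ee_rot: [0.994, -0.113, -0.001, -0.0]
contact_force: [0.7, -0.6, 0.3]
gripper_width: 51.7
grasp_force: 0.0
```

Emit:
play_rows --pt "0 0 0 0 0 0" --pt "0 0 0 0 0 0" --pt "0 0 0 0 0 0" --pt "0 0 0 0 0 0" --pt "0 0 0 0 0 0" --pt "0 0 0 0 0 0" --gripper 0

```text
clock: 6.55
position: [487.1, -263.2, 33.6]
ee_rot: [0.994, -0.113, 0.001, 0.0]
contact_force: [0.2, 0.9, 5.7]
gripper_width: 19.0
grasp_force: 59.9
```

Emit:
play_rows --pt "0 0 15 0 0 0" --pt "0 0 30 0 0 0" --pt "0 0 35 0 0 0" --pt "0 0 25 0 0 0" --pt "6.25 21.4 0 0 0 -0.888" --pt "6.25 21.4 0 0 0 -0.888" --pt "6.25 21.4 0 0 0 -0.888" --pt "6.25 21.4 0 0 0 -0.888" --pt "6.25 21.4 0 0 0 -0.888" --pt "6.25 21.4 0 0 0 -0.888" --pt "6.25 21.4 0 0 0 -0.888" --pt "6.25 21.4 0 0 0 -0.888" --pt "6.25 21.4 0 0 0 -0.888" --pt "6.25 21.4 0 0 0 -0.888" --pt "6.25 21.4 0 0 0 -0.888" --pt "6.25 21.4 0 0 0 -0.888" --pt "6.25 21.4 0 0 0 -0.888" --pt "6.25 21.4 0 0 0 -0.888" --pt "0 0 0 0 0 0" --pt "0 0 0 0 0 0"

```text
clock: 8.22
position: [573.0, 37.3, 136.4]
ee_rot: [0.723, -0.691, -0.001, 0.001]
contact_force: [-0.5, -0.3, -2.4]
gripper_width: 18.4
grasp_force: 58.9
```

Run:
```python
from h import *
import pickle
t=get_image("top");s=get_image("scene");r=read_state();print(r["position"],r["ee_rot"],r["contact_force"],r["joints"])
pickle.dump((t,s),open("c2.pkl","wb"))
a=t["image"][140:240,140:270,::-1];b=s["image"][180:280,250:380,::-1]
cv2.imwrite("pics/a3.png",np.hstack([cv2.resize(x,(400,308),interpolation=cv2.INTER_CUBIC) for x in(a,b)]))
```

```text
[572.66432423  36.00228087 136.57894721] [ 7.22107978e-01 -6.91779466e-01 -6.33140758e-04  9.15554084e-04] [-0.71961839 -0.5014456  -1.73840108] [ 3.44856896e-01  4.12821308e-01 -2.77867239e-01 -4.10972051e-04
 -8.82311389e-01 -3.01701120e-01]
```

View pics/a3.png

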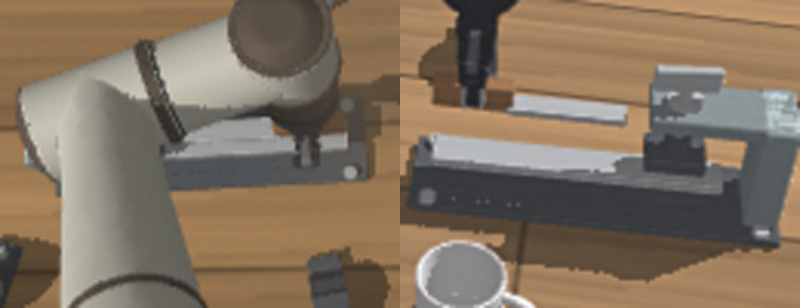

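Emit:
play_rows --pt "1.5 0 -10 0 0 0" --pt "0 0 -15 0 0 0" --pt "0 0 -15 0 0 0" --pt "0 0 -10 0 0 0" --pt "0 0 0 0 0 0" --pt "0 0 0 0 0 0" --pt "0 0 0 0 0 0"

```text
clock: 8.9
position: [575.7, 36.3, 87.8]
ee_rot: [0.722, -0.692, 0.0, -0.0]
contact_force: [-0.8, 0.1, -2.5]
gripper_width: 18.8
grasp_force: 58.8
```

Emit:
play_rows --pt "0 0 -1 0 0 0" --pt "0 0 -1 0 0 0" --pt "0 0 -1 0 0 0" --pt "0 0 -1 0 0 0" --pt "0 0 0 0 0 0" --pt "0 0 0 0 0 0"

```text
clock: 9.4
position: [575.1, 36.6, 83.3]
ee_rot: [0.722, -0.692, 0.0, 0.0]
contact_force: [-0.2, 0.6, -2.1]
gripper_width: 19.1
grasp_force: 58.8
```

Emit:
play_rows --pt "0 0 -1 0 0 0" --pt "0 0 -1 0 0 0" --pt "0 0 0 0 0 0" --pt "0 0 0 0 0 0"

```text
clock: 9.73
position: [575.1, 36.5, 81.2]
ee_rot: [0.722, -0.692, -0.0, 0.0]
contact_force: [-0.6, 0.7, -2.7]
gripper_width: 18.8
grasp_force: 58.8
```

Emit:
play_rows --pt "0 0 -1 0 0 0" --pt "0 0 0 0 0 0" --pt "0 0 0 0 0 0"

```text
clock: 9.98
position: [575.1, 36.5, 80.2]
ee_rot: [0.722, -0.692, -0.0, 0.0]
contact_force: [-0.2, -0.7, -1.6]
gripper_width: 19.0
grasp_force: 58.8
```

Emit:
play_rows --pt "0 0 -1 0 0 0" --pt "0 0 0 0 0 0" --pt "0 0 0 0 0 0"

```text
clock: 10.23
position: [575.1, 36.5, 79.2]
ee_rot: [0.722, -0.692, -0.0, 0.0]
contact_force: [1.5, 0.4, -2.6]
gripper_width: 19.1
grasp_force: 58.8
```

Emit:
play_rows --pt "0 0 -1 0 0 0" --pt "0 0 0 0 0 0" --pt "0 0 0 0 0 0"

```text
clock: 10.48
position: [575.3, 36.6, 78.4]
ee_rot: [0.722, -0.692, 0.0, -0.0]
contact_force: [0.8, 0.5, -2.4]
gripper_width: 18.5
grasp_force: 59.0
```

Emit:
play_rows --pt "0 0 -1 0 0 0" --pt "0 0 0 0 0 0" --pt "0 0 0 0 0 0"

```text
clock: 10.73
position: [575.3, 36.6, 78.3]
ee_rot: [0.722, -0.692, 0.0, -0.0]
contact_force: [-3.3, -0.1, 7.0]
gripper_width: 18.8
grasp_force: 59.9
```

Emit:
play_rows --pt "0 0 -1 0 0 0" --pt "0 0 0 0 0 0" --pt "0 0 0 0 0 0"

```text
clock: 10.98
position: [575.4, 36.6, 78.4]
ee_rot: [0.722, -0.692, 0.0, -0.0]
contact_force: [-5.4, 0.8, 10.5]
gripper_width: 18.8
grasp_force: 60.8
```

Emit:
play_rows --pt "0 0 1 0 0 0" --pt "0 0 1 0 0 0" --pt "0 0 0 0 0 0" --pt "0 0 0 0 0 0" --gripper 0.45

```text
clock: 11.32
position: [575.3, 36.5, 78.2]
ee_rot: [0.722, -0.692, 0.0, -0.0]
contact_force: [0.1, 0.0, 0.2]
gripper_width: 38.4
grasp_force: 0.0
```

Emit:
play_rows --pt "0 0 0 0 0 0" --pt "0 0 0 0 0 0" --pt "0 0 0 0 0 0" --pt "0 0 0 0 0 0" --pt "0 0 0 0 0 0" --gripper 0

```text
clock: 11.73
position: [575.4, 36.5, 78.3]
ee_rot: [0.722, -0.692, 0.0, -0.0]
contact_force: [1.4, -0.2, -0.4]
gripper_width: 18.6
grasp_force: 61.0
```

Emit:
play_rows --pt "-0.2 5 0 0 0 0" --pt "-0.3 7 0 0 0 0" --pt "-0.3 7 0 0 0 0" --pt "-0.3 7 0 0 0 0" --pt "-0.3 7 0 0 0 0" --pt "-0.3 7 0 0 0 0"

```text
clock: 12.23
position: [573.3, 77.4, 78.3]
ee_rot: [0.722, -0.692, -0.0, 0.0]
contact_force: [0.3, -1.7, 1.0]
gripper_width: 18.6
grasp_force: 61.1
```

Emit:
play_rows --pt "-0.3 7 0 0 0 0" --pt "-0.3 7 0 0 0 0" --pt "-0.3 7 0 0 0 0" --pt "-0.3 7 0 0 0 0" --pt "-0.3 7 0 0 0 0" --pt "-0.3 7 0 0 0 0" --pt "-0.3 7 0 0 0 0" --pt "0 0 0 0 0 0" --pt "0 0 0 0 0 0"

```text
clock: 12.98
position: [571.5, 126.7, 78.3]
ee_rot: [0.722, -0.692, -0.0, -0.001]
contact_force: [0.9, 1.8, -0.2]
gripper_width: 18.7
grasp_force: 61.1
```

Emit:
play_rows --pt "0 0 0 0 0 0" --pt "0 0 0 0 0 0" --pt "0 0 0 0 0 0" --pt "0 0 0 0 0 0" --pt "0 0 0 0 0 0" --gripper 0.5

```text
clock: 13.4
position: [571.4, 125.2, 78.3]
ee_rot: [0.722, -0.692, 0.0, -0.0]
contact_force: [0.1, 0.7, -0.5]
gripper_width: 42.7
grasp_force: 0.0
```

Emit:
play_rows --pt "0 0 20 0 0 0" --pt "0 0 40 0 0 0" --pt "0 0 40 0 0 0" --pt "0 0 40 0 0 0" --pt "0 15 13 0 0 0.3" --pt "-1 30 0 0 0 0.4" --pt "-1 35 0 0 0 0.4" --pt "-1 31 0 0 0 0" --pt "0 0 0 0 0 0" --pt "0 0 0 0 0 0" --gripper 0.6

```text
clock: 14.23
position: [568.0, 237.8, 230.9]
ee_rot: [0.761, -0.648, -0.0, 0.0]
contact_force: [-0.4, -1.0, -0.4]
gripper_width: 51.4
grasp_force: 0.0
```

Run:
```python
from h import *
import pickle
t=get_image("top");s=get_image("scene");r=read_state();p=r["position"];print(p,r["ee_rot"],r["joints"][5],proj(s,p))
pickle.dump((t,s),open("c3.pkl","wb"))
a=t["image"][140:240,140:270,::-1];b=s["image"][160:260,270:400,::-1]
cv2.imwrite("pics/a4.png",np.hstack([cv2.resize(x,(400,308),interpolation=cv2.INTER_CUBIC) for x in(a,b)]))
```

```text
[568.13383785 235.99605485 231.05243241] [ 7.60542793e-01 -6.49287671e-01 -8.20103824e-05  4.15248008e-04] -0.49897659680106976 [346.4 187.3]
```

View pics/a4.png

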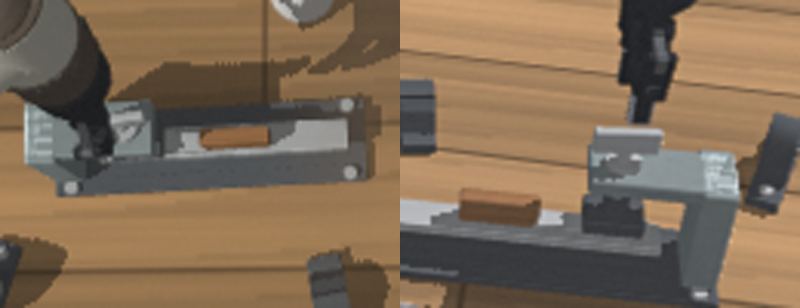

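The gauge sits centred on the rail (handle at crop (235,137)) with its blade under the shoe. The gripper is over the bar (crop (628,130)), so I'm going down on it and closing.

Emit:
play_rows --pt "0 0.5 -15 0 0 0" --pt "0 0 -20 0 0 0" --pt "0 0 -15 0 0 0" --pt "0 0 -7 0 0 0" --pt "0 0 0 0 0 0" --pt "0 0 0 0 0 0"

```text
clock: 14.83
position: [568.8, 236.3, 174.7]
ee_rot: [0.76, -0.65, 0.0, -0.0]
contact_force: [0.5, 0.7, 0.0]
gripper_width: 51.4
grasp_force: 0.0
```

Emit:
play_rows --pt "0 0 0 0 0 0" --pt "0 0 0 0 0 0" --pt "0 0 0 0 0 0" --pt "0 0 0 0 0 0" --pt "0 0 0 0 0 0" --pt "0 0 0 0 0 0" --pt "0 0 0 0 0 0" --gripper 0

```text
clock: 15.42
position: [569.0, 237.3, 175.5]
ee_rot: [0.761, -0.649, 0.001, -0.001]
contact_force: [1.0, -1.5, 5.6]
gripper_width: 10.2
grasp_force: 60.5
```

Run:
```python
from h import *
r=read_state();print({k:np.round(r[k],3) for k in r})
```

```text
{'clock': np.float64(15.417), 'joints': array([ 6.580e-01,  4.350e-01, -1.280e-01,  1.000e-03, -1.006e+00,
       -5.000e-01]), 'joint_vel': array([ 0.001, -0.002, -0.001, -0.002,  0.   ,  0.001]), 'joint_efforts': array([ 5.0600e-01, -3.7014e+01,  1.5278e+01,  3.0260e+00, -2.6000e-02,
        1.2700e-01]), 'position': array([569.025, 237.264, 175.454]), 'ee_rot': array([ 0.761, -0.649,  0.001, -0.001]), 'contact_force': array([ 1.031, -1.451,  5.604]), 'wrist_torque': array([-0.154, -0.094, -0.061]), 'grasp_force': np.float64(60.545), 'gripper_width': np.float64(10.177)}
```

Emit:
play_rows --pt "0 0 0 0 0 -0.5" --pt "0 0 0 0 0 -0.9" --pt "0 0 0 0 0 -0.9" --pt "0 0 0 0 0 -0.9" --pt "0 0 0 0 0 -0.9" --pt "0 0 0 0 0 -0.9" --pt "0 0 0 0 0 0" --pt "0 0 0 0 0 0"

```text
clock: 16.08
position: [568.8, 237.3, 175.5]
ee_rot: [-0.567, 0.824, -0.0, 0.001]
contact_force: [-0.9, -0.3, 6.0]
gripper_width: 10.1
grasp_force: 60.7
```

Run:
```python
from h import *
r=read_state();print({k:np.round(r[k],3) for k in ('joints','position','ee_rot','contact_force','wrist_torque','gripper_width')})
```

```text
{'joints': array([ 6.580e-01,  4.350e-01, -1.280e-01,  1.000e-03, -1.007e+00,
       -1.024e+00]), 'position': array([568.846, 237.281, 175.474]), 'ee_rot': array([-0.567,  0.824, -0.   ,  0.001]), 'contact_force': array([-0.863, -0.279,  5.975]), 'wrist_torque': array([-0.11 ,  0.038, -0.085]), 'gripper_width': np.float64(10.126)}
```

Emit:
play_rows --pt "0 0 0 0 0 -0.6" --pt "0 0 0 0 0 -1" --pt "0 0 0 0 0 -1" --pt "0 0 0 0 0 -1" --pt "0 0 0 0 0 -1" --pt "0 0 0 0 0 -1" --pt "0 0 0 0 0 -1" --pt "0 0 0 0 0 -1" --pt "0 0 0 0 0 -1" --pt "0 0 0 0 0 -1" --pt "0 0 0 0 0 -1" --pt "0 0 0 0 0 -1" --pt "0 0 0 0 0 -1" --pt "0 0 0 0 0 -1" --pt "0 0 0 0 0 -0.6" --pt "0 0 0 0 0 0" --pt "0 0 0 0 0 0"

```text
clock: 17.5
position: [568.6, 237.7, 175.5]
ee_rot: [0.14, 0.99, 0.001, 0.001]
contact_force: [-0.9, 0.7, 6.0]
gripper_width: 9.7
grasp_force: 60.8
```

Emit:
play_rows --pt "0 0 0 0 0 0" --pt "0 0 0 0 0 0" --pt "0 0 0 0 0 0" --pt "0 0 15 0 0 0" --pt "0 0 25 0 0 0" --pt "0 0 20 0 0 0" --gripper 0.5

```text
clock: 18.0
position: [568.1, 236.7, 234.4]
ee_rot: [0.141, 0.99, -0.001, -0.001]
contact_force: [-0.0, 0.0, 0.3]
gripper_width: 42.5
grasp_force: 0.0
```

Run:
```python
from h import *
r=read_state();print({k:np.round(r[k],3) for k in ('joints','position','ee_rot','contact_force','wrist_torque','gripper_width')})
print(np.degrees(2*np.arctan2(r['ee_rot'][1],r['ee_rot'][0])))
```

```text
{'joints': array([ 0.658,  0.385, -0.049,  0.   , -1.14 , -2.51 ]), 'position': array([568.073, 236.693, 234.356]), 'ee_rot': array([ 0.141,  0.99 , -0.001, -0.001]), 'contact_force': array([-0.013,  0.006,  0.306]), 'wrist_torque': array([ 0.009, -0.033,  0.011]), 'gripper_width': np.float64(42.502)}
163.84251338651234
```

Emit:
play_rows --pt "0.3 -9.3 0 0 0 0.906" --pt "0.3 -9.3 0 0 0 0.906" --pt "0.3 -9.3 0 0 0 0.906" --pt "0.3 -9.3 0 0 0 0.906" --pt "0.3 -9.3 0 0 0 0.906" --pt "0.3 -9.3 0 0 0 0.906" --pt "0.3 -9.3 0 0 0 0.906" --pt "0.3 -9.3 0 0 0 0.906" --pt "0.3 -9.3 0 0 0 0.906" --pt "0.3 -9.3 0 0 0 0.906" --pt "0.3 -9.3 0 0 0 0.906" --pt "0 -9.3 0 0 0 0.906" --pt "0 0 -10 0 0 0.906" --pt "0 0 -10 0 0 0.906" --pt "0 0 -15 0 0 0.906" --pt "0 0 -15 0 0 0.906" --pt "0 0 -20 0 0 0.906" --pt "0 0 -20 0 0 0.906" --pt "0 0 -20 0 0 0.906" --pt "0 0 -20 0 0 0.906"

```text
clock: 19.67
position: [571.2, 125.1, 102.9]
ee_rot: [0.724, -0.69, -0.0, 0.001]
contact_force: [-0.6, 0.4, 0.2]
gripper_width: 42.6
grasp_force: 0.0
```

Emit:
play_rows --pt "0 0 -15 0 0 0" --pt "0 0 -10 0 0 0" --pt "0 0 0 0 0 0" --pt "0 0 0 0 0 0"

```text
clock: 20.0
position: [571.6, 125.3, 79.0]
ee_rot: [0.723, -0.691, -0.0, 0.001]
contact_force: [-0.1, 0.2, 0.0]
gripper_width: 42.8
grasp_force: 0.0
```

Emit:
play_rows --pt "0 0 0 0 0 0" --pt "0 0 0 0 0 0" --pt "0 0 0 0 0 0" --pt "0 0 0 0 0 0" --pt "0 0 0 0 0 0" --gripper 0

```text
clock: 20.42
position: [572.4, 125.8, 80.7]
ee_rot: [0.723, -0.691, 0.001, -0.001]
contact_force: [-1.6, 0.9, 5.2]
gripper_width: 18.3
grasp_force: 62.0
```

Emit:
play_rows --pt "0 -1.5 0 0 0 0" --pt "0 -1.5 0 0 0 0" --pt "0 -1.5 0 0 0 0"

```text
clock: 20.67
position: [573.1, 122.5, 80.8]
ee_rot: [0.723, -0.691, 0.001, -0.003]
contact_force: [-0.9, 5.5, 5.6]
gripper_width: 18.5
grasp_force: 61.9
```

Emit:
play_rows --pt "0 -1.5 0 0 0 0"

```text
clock: 20.75
position: [573.3, 121.0, 80.7]
ee_rot: [0.723, -0.691, 0.001, -0.003]
contact_force: [0.5, 4.5, 5.4]
gripper_width: 18.8
grasp_force: 61.9
```

Emit:
play_rows --pt "0 1.5 0 0 0 0" --pt "0 1.5 0 0 0 0" --pt "0 1.5 0 0 0 0"

```text
clock: 21.0
position: [572.7, 122.6, 80.7]
ee_rot: [0.723, -0.691, 0.001, 0.0]
contact_force: [1.5, -6.9, 8.7]
gripper_width: 18.8
grasp_force: 62.3
```

Emit:
play_rows --pt "0 1.5 0 0 0 0"

```text
clock: 21.08
position: [572.4, 123.7, 80.7]
ee_rot: [0.723, -0.691, 0.001, 0.0]
contact_force: [1.3, -7.7, 8.5]
gripper_width: 19.1
grasp_force: 62.3
```

The closing pads press the gauge down by about 5 N, which spoils the drag reading. I'll relieve that first, then measure again.

Emit:
play_rows --pt "0 0 1 0 0 0" --pt "0 0 1 0 0 0" --pt "0 0 0 0 0 0"

```text
clock: 21.33
position: [571.0, 124.9, 80.8]
ee_rot: [0.722, -0.691, -0.0, 0.001]
contact_force: [0.5, -1.1, 0.4]
gripper_width: 18.9
grasp_force: 61.4
```

Emit:
play_rows --pt "0 -1.5 0 0 0 0" --pt "0 -1.5 0 0 0 0" --pt "0 -1.5 0 0 0 0"

```text
clock: 21.58
position: [571.2, 121.0, 80.8]
ee_rot: [0.723, -0.691, -0.0, 0.0]
contact_force: [-0.1, 0.9, -1.2]
gripper_width: 18.7
grasp_force: 61.1
```

Emit:
play_rows --pt "0 -1.5 0 0 0 0"

```text
clock: 21.67
position: [571.2, 119.3, 80.8]
ee_rot: [0.723, -0.691, -0.0, 0.001]
contact_force: [0.8, 0.8, -2.8]
gripper_width: 18.6
grasp_force: 61.0
```

Emit:
play_rows --pt "0 1.5 0 0 0 0" --pt "0 1.5 0 0 0 0" --pt "0 1.5 0 0 0 0"

```text
clock: 21.92
position: [571.3, 123.8, 81.0]
ee_rot: [0.723, -0.691, -0.0, 0.0]
contact_force: [-0.8, -0.2, -2.0]
gripper_width: 18.5
grasp_force: 60.9
```

Emit:
play_rows --pt "0 1.5 0 0 0 0"

```text
clock: 22.0
position: [571.4, 125.4, 81.1]
ee_rot: [0.723, -0.691, -0.0, 0.0]
contact_force: [0.6, 0.4, -1.9]
gripper_width: 18.4
grasp_force: 60.9
```

The gauge is still loose: 0.8 N of drag with its weight carried. I'll feel the remaining gap by lifting the gauge flat against the shoe.

Emit:
play_rows --pt "0 0 0.5 0 0 0" --pt "0 0 0 0 0 0" --pt "0 0 0 0 0 0"

```text
clock: 22.25
position: [571.3, 125.6, 81.3]
ee_rot: [0.723, -0.691, -0.0, 0.0]
contact_force: [0.7, 1.2, -4.3]
gripper_width: 18.6
grasp_force: 60.6
```

Emit:
play_rows --pt "0 0 0.5 0 0 0" --pt "0 0 0 0 0 0" --pt "0 0 0 0 0 0"

```text
clock: 22.5
position: [571.4, 125.6, 81.8]
ee_rot: [0.723, -0.691, -0.0, 0.0]
contact_force: [0.7, 2.3, -5.9]
gripper_width: 18.5
grasp_force: 60.4
```

Emit:
play_rows --pt "0 0 0.5 0 0 0" --pt "0 0 0 0 0 0" --pt "0 0 0 0 0 0"

```text
clock: 22.75
position: [571.4, 125.6, 82.4]
ee_rot: [0.723, -0.691, -0.0, 0.0]
contact_force: [-0.6, 3.8, -7.8]
gripper_width: 18.5
grasp_force: 60.1
```

Emit:
play_rows --pt "0 0 0.5 0 0 0" --pt "0 0 0 0 0 0" --pt "0 0 0 0 0 0"

```text
clock: 23.0
position: [571.4, 125.7, 82.8]
ee_rot: [0.723, -0.691, -0.0, 0.0]
contact_force: [-0.1, 5.2, -10.9]
gripper_width: 18.8
grasp_force: 59.9
```

Contact begins about 0.3–0.5 mm up, so roughly 0.2 rad of turn remains to meet it. I'll lower the gauge, let go and turn the screw about 0.4 rad further.

Emit:
play_rows --pt "0 0 -1.2 0 0 0" --pt "0 0 -1 0 0 0" --pt "0 0 0 0 0 0"

```text
clock: 23.25
position: [571.7, 125.3, 81.5]
ee_rot: [0.723, -0.691, 0.0, 0.0]
contact_force: [-1.5, 3.1, -5.3]
gripper_width: 18.6
grasp_force: 60.5
```

Emit:
play_rows --pt "0 0 0 0 0 0" --pt "0 0 0 0 0 0" --pt "0 0 0 0 0 0" --pt "0 0 0 0 0 0" --pt "0 0 20 0 0 0" --pt "0 0 40 0 0 0.85" --pt "0 0 40 0 0 0.85" --pt "0 0 40 0 0 0.85" --pt "0 10 13 0 0 0.85" --pt "0 10 0 0 0 0.85" --pt "-0.5 10 0 0 0 0.85" --pt "-0.5 10 0 0 0 0.85" --pt "-0.5 10 0 0 0 0.85" --pt "-0.5 12 0 0 0 0.85" --pt "-0.5 12 0 0 0 0.85" --pt "-0.5 12 0 0 0 0.85" --pt "0 12 0 0 0 0.85" --pt "0 13 0 0 0 0.85" --pt "0 10 0 0 0 0.85" --pt "0 0 0 0 0 0" --gripper 0.5

```text
clock: 24.92
position: [568.9, 247.7, 234.5]
ee_rot: [0.99, -0.138, 0.001, -0.0]
contact_force: [0.2, -0.3, -0.2]
gripper_width: 42.9
grasp_force: 0.0
```

Emit:
play_rows --pt "0 0 0 0 0 0" --pt "0 0 0 0 0 0"

```text
clock: 25.08
position: [568.6, 245.8, 234.3]
ee_rot: [0.99, -0.141, 0.0, 0.0]
contact_force: [0.1, -0.8, 0.6]
gripper_width: 42.8
grasp_force: 0.0
```

Run:
```python
from h import *
r=read_state();print({k:np.round(r[k],3) for k in ('joints','position','gripper_width')})
print(np.degrees(2*np.arctan2(r['ee_rot'][1],r['ee_rot'][0])))
```

```text
{'joints': array([ 0.669,  0.391, -0.04 ,  0.   , -1.141,  0.619]), 'position': array([568.615, 245.848, 234.327]), 'gripper_width': np.float64(42.834)}
-16.17016127220696
```

Emit:
play_rows --pt "0 -4.5 0 0 0 0" --pt "-0.2 -4 -14 0 0 0" --pt "0 0 -20 0 0 0" --pt "0 0 -16 0 0 0" --pt "0 0 -8 0 0 0" --pt "0 0 0 0 0 0" --pt "0 0 0 0 0 0"

```text
clock: 25.67
position: [568.8, 237.5, 176.4]
ee_rot: [0.99, -0.14, 0.0, 0.0]
contact_force: [-0.3, -0.8, 0.4]
gripper_width: 42.8
grasp_force: 0.0
```

Emit:
play_rows --pt "0 0 0 0 0 0" --pt "0 0 0 0 0 0" --pt "0 0 0 0 0 0" --pt "0 0 0 0 0 0" --pt "0 0 0 0 0 0" --pt "0 0 0 0 0 0" --gripper 0

```text
clock: 26.17
position: [568.8, 237.7, 177.4]
ee_rot: [0.99, -0.139, 0.001, -0.0]
contact_force: [-1.0, -2.7, 5.9]
gripper_width: 9.9
grasp_force: 80.4
```

Emit:
play_rows --pt "0 0 0 0 0 -0.6" --pt "0 0 0 0 0 -0.9" --pt "0 0 0 0 0 -0.9" --pt "0 0 0 0 0 -0.9" --pt "0 0 0 0 0 -0.5" --pt "0 0 0 0 0 0" --pt "0 0 0 0 0 0"

```text
clock: 26.75
position: [568.8, 237.8, 177.4]
ee_rot: [0.943, -0.333, 0.001, -0.0]
contact_force: [-0.7, -2.0, 6.2]
gripper_width: 9.7
grasp_force: 80.6
```

Emit:
play_rows --pt "0 0 0 0 0 0" --pt "0 0 0 0 0 0" --pt "0 0 0 0 0 0" --pt "0 0 15 0 0 0" --pt "0 0 25 0 0 0" --pt "0 0 20 0 0 0" --pt "0 0 0 0 0 0" --pt "0 0 0 0 0 0" --gripper 0.5

```text
clock: 27.42
position: [568.6, 238.4, 236.9]
ee_rot: [0.943, -0.333, 0.0, -0.001]
contact_force: [-0.6, 0.2, -0.7]
gripper_width: 42.8
grasp_force: 0.0
```

Run:
```python
from h import *
r=read_state();print({k:np.round(r[k],3) for k in ('joints','position','gripper_width')})
print(np.degrees(2*np.arctan2(r['ee_rot'][1],r['ee_rot'][0])))
```

```text
{'joints': array([ 6.590e-01,  3.830e-01, -4.500e-02, -1.000e-03, -1.141e+00,
        2.340e-01]), 'position': array([568.633, 238.372, 236.897]), 'gripper_width': np.float64(42.843)}
-38.843968159916926
```

Emit:
play_rows --pt "0 -8 0 0 0 -0.811" --pt "0 -15 0 0 0 -0.811" --pt "0 -18 0 0 0 -0.811" --pt "0 -18 0 0 0 -0.811" --pt "1 -18 0 0 0 -0.811" --pt "1 -16 0 0 0 -0.811" --pt "1 -12 0 0 0 -0.811" --pt "0 -8 -10 0 0 -0.811" --pt "0 0 -20 0 0 -0.811" --pt "0 0 -30 0 0 -0.811" --pt "0 0 -35 0 0 0" --pt "0 0 -35 0 0 0" --pt "0 0 -18 0 0 0" --pt "0 0 -8 0 0 0" --pt "0 0 0 0 0 0" --pt "0 0 0 0 0 0" --pt "0 0 0 0 0 0"

```text
clock: 28.83
position: [572.4, 125.4, 81.5]
ee_rot: [0.722, -0.691, 0.001, -0.001]
contact_force: [0.6, -0.1, -0.1]
gripper_width: 42.8
grasp_force: 0.0
```

Emit:
play_rows --pt "0 0 0 0 0 0" --pt "0 0 0 0 0 0" --pt "0 0 0 0 0 0" --pt "0 0 0 0 0 0" --pt "0 0 0 0 0 0" --gripper 0

```text
clock: 29.25
position: [571.9, 125.2, 81.8]
ee_rot: [0.723, -0.691, 0.0, -0.001]
contact_force: [-3.4, 0.3, 6.9]
gripper_width: 18.4
grasp_force: 62.0
```

Emit:
play_rows --pt "0 0 1 0 0 0" --pt "0 0 0.9 0 0 0" --pt "0 0 0 0 0 0" --pt "0 0 0 0 0 0"

```text
clock: 29.58
position: [571.6, 125.2, 81.9]
ee_rot: [0.722, -0.692, 0.0, -0.0]
contact_force: [0.6, 1.4, -1.9]
gripper_width: 18.7
grasp_force: 61.0
```

Emit:
play_rows --pt "0 0 -0.3 0 0 0" --pt "0 -1 0 0 0 0" --pt "0 -1 0 0 0 0" --pt "0 -1 0 0 0 0" --pt "0 -1 0 0 0 0"

```text
clock: 30.0
position: [572.1, 124.1, 81.9]
ee_rot: [0.723, -0.691, -0.001, -0.003]
contact_force: [-0.7, 13.1, -0.7]
gripper_width: 18.9
grasp_force: 61.0
```

Emit:
play_rows --pt "0 -1 0 0 0 0" --pt "0 -1 0 0 0 0"

```text
clock: 30.17
position: [572.3, 122.3, 81.9]
ee_rot: [0.723, -0.691, -0.0, -0.003]
contact_force: [-1.7, 12.6, -1.4]
gripper_width: 19.0
grasp_force: 61.0
```

Emit:
play_rows --pt "0 1 0 0 0 0" --pt "0 1 0 0 0 0" --pt "0 1 0 0 0 0" --pt "0 1 0 0 0 0"

```text
clock: 30.5
position: [571.9, 122.5, 81.9]
ee_rot: [0.722, -0.691, 0.001, 0.0]
contact_force: [2.7, -3.1, -1.4]
gripper_width: 18.6
grasp_force: 61.1
```

Emit:
play_rows --pt "0 1 0 0 0 0" --pt "0 1 0 0 0 0"

```text
clock: 30.67
position: [571.5, 122.7, 81.9]
ee_rot: [0.722, -0.692, 0.001, 0.001]
contact_force: [3.5, -9.5, -0.4]
gripper_width: 18.8
grasp_force: 61.2
```

Emit:
play_rows --pt "0 1 0 0 0 0" --pt "0 1 0 0 0 0" --pt "0 1 0 0 0 0"

```text
clock: 30.92
position: [570.8, 123.5, 81.9]
ee_rot: [0.721, -0.692, 0.001, 0.003]
contact_force: [3.8, -14.1, 1.6]
gripper_width: 18.1
grasp_force: 61.5
```

Emit:
play_rows --pt "0 0 0 0 0 0" --pt "0 0 0 0 0 0" --pt "0 0 0 0 0 0" --pt "0 0 0 0 0 0" --pt "0 0 20 0 0 0" --pt "0 0 40 0 0 0.811" --pt "0 0 40 0 0 0.811" --pt "0 0 40 0 0 0.811" --pt "0 10 13 0 0 0.811" --pt "0 12 0 0 0 0.811" --pt "-1 16 0 0 0 0.811" --pt "-1 18 0 0 0 0.811" --pt "-1 18 0 0 0 0.811" --pt "0 18 0 0 0 0.811" --pt "0 12 0 0 0 0.811" --pt "0 8 0 0 0 0" --pt "0 0 0 0 0 0" --pt "0 0 0 0 0 0" --gripper 0.5

```text
clock: 32.42
position: [568.1, 240.1, 234.5]
ee_rot: [0.943, -0.333, -0.0, 0.0]
contact_force: [-0.3, -0.4, -0.3]
gripper_width: 42.7
grasp_force: 0.0
```

Run:
```python
from h import *
r=read_state();print({k:np.round(r[k],3) for k in ('joints','position','gripper_width')})
print(np.degrees(2*np.arctan2(r['ee_rot'][1],r['ee_rot'][0])))
```

```text
{'joints': array([ 0.662,  0.386, -0.046, -0.   , -1.139,  0.23 ]), 'position': array([568.13 , 240.055, 234.48 ]), 'gripper_width': np.float64(42.674)}
-38.90549905689949
```

Drag is 13–14 N, at the top of the range, so I'm backing the screw off about 0.2 rad.

Emit:
play_rows --pt "0.3 -2.7 -14 0 0 0" --pt "0 0 -20 0 0 0" --pt "0 0 -16 0 0 0" --pt "0 0 -8 0 0 0" --pt "0 0 0 0 0 0" --pt "0 0 0 0 0 0"

```text
clock: 32.92
position: [569.0, 236.7, 177.0]
ee_rot: [0.943, -0.333, 0.0, 0.0]
contact_force: [0.8, -0.0, 0.7]
gripper_width: 42.7
grasp_force: 0.0
```

Emit:
play_rows --pt "0 0 0 0 0 0" --pt "0 0 0 0 0 0" --pt "0 0 0 0 0 0" --pt "0 0 0 0 0 0" --pt "0 0 0 0 0 0" --pt "0 0 0 0 0 0" --gripper 0

```text
clock: 33.42
position: [569.3, 237.4, 178.1]
ee_rot: [0.943, -0.332, 0.001, -0.001]
contact_force: [-2.1, -0.3, 5.4]
gripper_width: 10.1
grasp_force: 68.9
```

Emit:
play_rows --pt "0 0 0 0 0 0.5" --pt "0 0 0 0 0 0.5" --pt "0 0 0 0 0 0.5" --pt "0 0 0 0 0 0.5" --pt "0 0 0 0 0 0" --pt "0 0 0 0 0 0" --pt "0 0 0 0 0 0"

```text
clock: 34.0
position: [569.3, 237.5, 178.2]
ee_rot: [0.973, -0.232, 0.001, -0.001]
contact_force: [-1.0, -0.3, 4.7]
gripper_width: 9.7
grasp_force: 69.0
```

Emit:
play_rows --pt "0 0 0 0 0 0" --pt "0 0 0 0 0 0" --pt "0 0 0 0 0 0" --pt "0 0 15 0 0 0" --pt "0 0 25 0 0 0" --pt "0 0 20 0 0 0" --pt "0 0 0 0 0 0" --pt "0 0 0 0 0 0" --gripper 0.5

```text
clock: 34.67
position: [569.0, 237.5, 237.5]
ee_rot: [0.973, -0.232, 0.001, -0.001]
contact_force: [0.4, 0.2, -0.6]
gripper_width: 42.8
grasp_force: 0.0
```

Run:
```python
from h import *
r=read_state();print({k:np.round(r[k],3) for k in ('joints','position','gripper_width')})
print(np.degrees(2*np.arctan2(r['ee_rot'][1],r['ee_rot'][0])))
```

```text
{'joints': array([ 0.657,  0.383, -0.044, -0.   , -1.142,  0.445]), 'position': array([568.954, 237.476, 237.489]), 'gripper_width': np.float64(42.824)}
-26.853774104855052
```

Emit:
play_rows --pt "0 -8 0 0 0 -0.843" --pt "0 -15 0 0 0 -0.843" --pt "0 -18 0 0 0 -0.843" --pt "0 -18 0 0 0 -0.843" --pt "1 -18 0 0 0 -0.843" --pt "1 -16 0 0 0 -0.843" --pt "0.5 -12 0 0 0 -0.843" --pt "0 -8 -10 0 0 -0.843" --pt "0 0 -20 0 0 -0.843" --pt "0 0 -30 0 0 -0.843" --pt "0 0 -35 0 0 -0.843" --pt "0 0 -35 0 0 -0.843" --pt "0 0 -18 0 0 0" --pt "0 0 -8 0 0 0" --pt "0 0 0 0 0 0" --pt "0 0 0 0 0 0" --pt "0 0 0 0 0 0"

```text
clock: 36.08
position: [572.2, 124.7, 82.0]
ee_rot: [0.722, -0.692, 0.001, -0.001]
contact_force: [0.0, 0.1, -0.1]
gripper_width: 42.7
grasp_force: 0.0
```

Emit:
play_rows --pt "0 0 0 0 0 0" --pt "0 0 0 0 0 0" --pt "0 0 0 0 0 0" --pt "0 0 0 0 0 0" --pt "0 0 0 0 0 0" --gripper 0

```text
clock: 36.5
position: [571.6, 124.5, 82.4]
ee_rot: [0.722, -0.692, 0.0, -0.001]
contact_force: [-1.8, 0.0, 5.6]
gripper_width: 18.4
grasp_force: 61.9
```

Emit:
play_rows --pt "0 0 1 0 0 0" --pt "0 0 0.6 0 0 0" --pt "0 0 0 0 0 0" --pt "0 0 0 0 0 0"

```text
clock: 36.83
position: [571.5, 124.5, 82.4]
ee_rot: [0.722, -0.692, 0.0, -0.0]
contact_force: [0.4, 1.4, 0.8]
gripper_width: 18.5
grasp_force: 61.2
```

Emit:
play_rows --pt "0 -1 0 0 0 0" --pt "0 -1 0 0 0 0" --pt "0 -1 0 0 0 0" --pt "0 -1 0 0 0 0"

```text
clock: 37.17
position: [571.9, 122.3, 82.5]
ee_rot: [0.722, -0.692, -0.0, -0.002]
contact_force: [-0.4, 8.2, -1.9]
gripper_width: 18.3
grasp_force: 61.1
```

Emit:
play_rows --pt "0 -1 0 0 0 0" --pt "0 -1 0 0 0 0"

```text
clock: 37.33
position: [572.0, 120.4, 82.4]
ee_rot: [0.722, -0.692, -0.0, -0.002]
contact_force: [-0.8, 8.2, -0.8]
gripper_width: 18.3
grasp_force: 61.0
```

Emit:
play_rows --pt "0 1 0 0 0 0" --pt "0 1 0 0 0 0" --pt "0 1 0 0 0 0" --pt "0 1 0 0 0 0" --pt "0 1 0 0 0 0" --pt "0 1 0 0 0 0" --pt "0 1 0 0 0 0" --pt "0 1 0 0 0 0"

```text
clock: 38.0
position: [570.6, 123.0, 82.4]
ee_rot: [0.722, -0.692, 0.0, 0.003]
contact_force: [2.4, -9.2, 2.4]
gripper_width: 18.3
grasp_force: 61.4
```

Emit:
play_rows --pt "0 1 0 0 0 0"

```text
clock: 38.08
position: [570.5, 123.8, 82.4]
ee_rot: [0.722, -0.692, 0.0, 0.003]
contact_force: [2.3, -10.5, 2.8]
gripper_width: 18.5
grasp_force: 61.5
```

Drag is 8–9 N, the middle of the range (N ≈ 7). I'm letting go and retreating.

Emit:
play_rows --pt "0 0 0 0 0 0" --pt "0 0 0 0 0 0" --pt "0 0 0 0 0 0" --pt "0 0 0 0 0 0" --pt "0 0 20 0 0 0" --pt "0 0 40 0 0 0" --pt "0 0 40 0 0 0" --pt "0 -20 30 0 0 0" --pt "0 -40 0 0 0 0" --pt "0 -40 0 0 0 0" --pt "0 -40 0 0 0 0" --pt "0 -40 0 0 0 0" --pt "0 0 0 0 0 0" --pt "0 0 0 0 0 0" --gripper 0.5

```text
clock: 39.25
position: [570.9, -54.5, 212.2]
ee_rot: [0.721, -0.693, -0.0, 0.0]
contact_force: [-0.5, -0.2, 0.7]
gripper_width: 42.9
grasp_force: 0.0
```

Run:
```python
from h import *
t=get_image("top");s=get_image("scene")
a=t["image"][140:240,140:270,::-1];b=s["image"][160:260,270:400,::-1]
cv2.imwrite("pics/a5.png",np.hstack([cv2.resize(x,(400,308),interpolation=cv2.INTER_CUBIC) for x in(a,b)]))
```

```text
(no output)
```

View pics/a5.png

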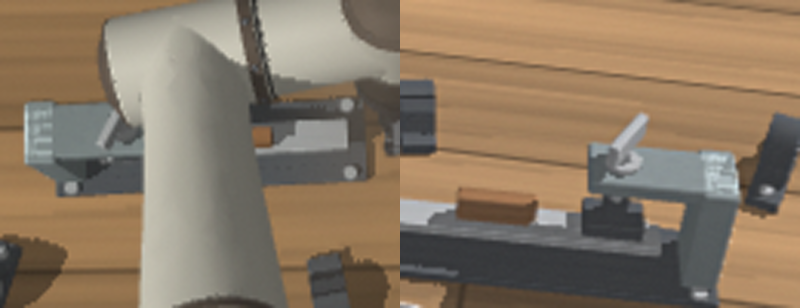

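The final view shows the gauge flat on the rail (handle at crop (497,206)), its blade under the shoe (612,217), the bar turned and the gripper clear. I'm handing it in.

```bash
python3 -c "
from bench import job_done
print(job_done())"
```

```text
the job is handed in; nothing more can be done
None
```

I handed the job in at about 39 s: the gauge lies flat on the rail with its blade under the shoe, dragging at about 8–10 N (estimated shoe pressure about 7 N), and the arm is clear; the hand-in returned no verdict.

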